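Power up the lamp from the battery box: main, inverter, outlet

ROBOT

A 6-joint arm with a two-finger parallel gripper is mounted at the origin on the work surface. World frame = base frame: x ahead of the robot, y to its left, z up, the work surface at z = 0. Lengths are in m, angles in rad, forces in N, time in s.
With the tool pointing down it reaches from about 0.225 to 0.875 m from the base axis. Payload 3.4 kg.
Tool frame: the origin (TCP) lies on the centre line of the jaws, within the pads' length; the fingertips stand 22 mm ahead of it and the grasp point (between the pads) lies 3 mm ahead of it; z points along the fingers, y is the line along which they close (so a half turn about z gives the same grasp; the last joint's range is limited). The gripper opens to 85 mm and grips with 20 to 120 N. Pads are 22 mm wide; open, the fingers measure 114 mm over their backs; the gripper's body (76 mm by 85 mm) begins 54 mm behind the grasp point. The pads swing forward as they close: fully open they stand 13 mm farther back than shut.
Start: joints at [-1.464, 0.276, 1.505, -0, 1.361, -0.121], TCP at [0.13, -0.56, 0.253] pointing down, gripper open.
Joint ranges: [-2.89, 2.89], [-0.75, 2.08], [0.22, 2.7], [-1.18, 4.32], [0.11, 2.71], [-2.7, 2.7]. Speed limits (rad/s): [2.57, 2.57, 3.14, 3.14, 3.14, 3.14].

INTERFACE

Orientations are given as a unit quaternion [w, x, y, z].
In Python, from rig import manip gives the robot as it stands.
- The arm moves only by the tool pendant, called as name(argument=value, ...) on one line, values as JSON. Schema: {"type":"object","properties":{"steps":{"type":"array","items":{"type":"number"},"minItems":4,"maxItems":20},"finger_gap":{"type":"number"},"grip_n":{"type":"number"},"only":{"type":"string"},"quiet":{"type":"boolean"},"lines":{"type":"string"}},"required":["steps"],"additionalProperties":false}. steps is one flat list of numbers that holds 1 to 5 rows one after another, with no inner brackets; each row has 4 numbers: dx, dy, dz in m, then a turn about the tool's z in rad; each row shifts and turns the commanded pose from where the row before left it, along the tool's axes as they then stand; what a row does not reach is not made up. A row lasts 1/12 s, in which the tool goes at most 0.0417 m and 0.125 rad, less where a joint would pass 70% of its speed; a pose out of reach is approached as far as the arm can. finger_gap is the finger opening in m, set as the call begins (left out keeps the last). The fingers move at their own pace and stop on an object; grip_n is the grip in N (left out, the last holds). Time passes only in rows, so rows that do not move let the fingers close. The tool returns the time, the measured TCP pose, the force, the opening and the grip force at its end. only (a regular expression) keeps the lines of the reply that match it, lines (a string "A,B") keeps lines A to B, and quiet returns only ok. Input that does not fit is refused with a message, and nothing moves.
- manip.get_state(): the state, without advancing time (a new reading comes with each control period).
- manip.get_image(name): name is "scene" or "side" or "wrist"; returns a dict with "img" (400x640x3 uint8, red, green, blue), "camera_matrix" (3x3 intrinsics, pixels), "T" (4x4, takes a point from camera to world coordinates); the wrist camera has in their place "hand_eye" (4x4, takes a point from camera to tool coordinates, whose origin is the TCP and whose axes are the flange's). Camera axes: x right, y down, z forward; pixel columns grow to the right and rows downward; lengths in m; the calibration is good to about 2 mm. The wrist camera is an equidistant fisheye: a pixel r from the principal point sees the ray r / f radians off the axis. A picture is of the moment at which its call begins: read the wrist's pose just before it. There is no depth.
- manip.sign_off(): hands the job in; it is judged then, once.
The state is a dict: "clock": time; "qpos": joint angles; "qd": joint speeds; "effort": joint torques, N m; "position": TCP position; "ee_rot": TCP orientation; "contact_force": force on the tool from outside, world axes, zero at the start; "moment": the same for the moment, N m; "width": finger opening in m; "gripper_force": force on a finger pad.
Only numpy, scipy, OpenCV 4.12 (cv2) and the standard library are available. Lean on these libraries where they do the work, as an engineer would, in place of code of your own. Each camera call takes 0.05 s, during which the arm holds its last target. There are 200 camera calls.

TASK

Power up the battery box for the lamp in the proper order, source first and load last: press on the main rocker (beside the meter), then the inverter rocker (beside the fan grille), then the outlet rocker (beside the socket with the lamp in it). Press each lightly with a fingertip on its raised half, the half nearest the meter, grille or socket, until it is fully over, and leave the rocker beside the USB ports off. Pick nothing up, and do not shift or knock over the bottles, pot and tin standing on and around the box.

Things in the scene. Friction and masses are not known exactly. Their poses are not given: they have to be found in the camera images.
- power_box: Portable battery box, black plastic, fixed: 210 (x) x 372 (y) x 140 mm high, folded carry handles on its ends. Origin: centre of its underside, on the table; long front faces its -x; z up. Four aluminium modules lie side by side on top, 85 mm apart along its y, all turned like the box, plate tops 144 mm above the table. Which module is in which place changes.
- main_module: Fixed aluminium plate 190 (x) x 83 (y) x 4 mm on the box's top; origin at the centre of its underside, 140 mm up; x from the rocker end (-x) to the socket end (+x), z up. Black rocker 58 x 34 mm, pivot at x -45, y 0, z +10 mm, in a bezel 8 mm high. At the socket end a black meter, green window (40 x 58 mm, 12 mm high). The largest of the four rockers.
- inverter_module: Fixed aluminium plate 190 (x) x 83 (y) x 4 mm on the box's top; origin at the centre of its underside, 140 mm up; x from the rocker end (-x) to the socket end (+x), z up. Black rocker 46 x 24 mm, pivot at x -45, y 0, z +10 mm, in a bezel 8 mm high. At the socket end a round steel fan grille, 60 mm across, 11 mm high.
- outlet_module: Fixed aluminium plate 190 (x) x 83 (y) x 4 mm on the box's top; origin at the centre of its underside, 140 mm up; x from the rocker end (-x) to the socket end (+x), z up. Black rocker 46 x 24 mm, pivot at x -45, y 0, z +10 mm, in a bezel 8 mm high. At x +45 a round white socket with a lamp plug (38 mm wide, top z 44); its gooseneck leans to +x, up to a lamp head at x +105, z 220 mm.
- usb_module: Fixed aluminium plate 190 (x) x 83 (y) x 4 mm on the box's top; origin at the centre of its underside, 140 mm up; x from the rocker end (-x) to the socket end (+x), z up. Black rocker 46 x 24 mm, pivot at x -45, y 0, z +10 mm, in a bezel 8 mm high. At the socket end two USB ports and a round black cap, 12 mm high. Stays off.
- main_switch (a joint): Rocker of the main module, rad. 0 = off: its half towards the socket end stands up 18 degrees, the other half is level. 0.32 = on: the reverse, the pressed half level, 2 mm above the bezel. It has no spring: it moves at 2 to 3 N at the press point, stays where it is left, and stops hard at both ends.
- main_press (a point): Press point of the main rocker, on the middle of its half towards the socket end (raised while off), 17 mm from the pivot. It moves with the rocker: off, 16 mm to module +x of the pivot and 155 mm above the table; on, 5 mm lower.
- inverter_switch (a joint): Rocker of the inverter module, rad. 0 = off: its half towards the socket end stands up 18 degrees, the other half is level. 0.32 = on: the reverse, the pressed half level, 2 mm above the bezel. It has no spring: it moves at 2 to 3 N at the press point, stays where it is left, and stops hard at both ends.
- inverter_press (a point): Press point of the inverter rocker, on the middle of its half towards the socket end (raised while off), 17 mm from the pivot. It moves with the rocker: off, 16 mm to module +x of the pivot and 155 mm above the table; on, 5 mm lower.
- outlet_switch (a joint): Rocker of the outlet module, rad. 0 = off: its half towards the socket end stands up 18 degrees, the other half is level. 0.32 = on: the reverse, the pressed half level, 2 mm above the bezel. It has no spring: it moves at 2 to 3 N at the press point, stays where it is left, and stops hard at both ends.
- outlet_press (a point): Press point of the outlet rocker, on the middle of its half towards the socket end (raised while off), 17 mm from the pivot. It moves with the rocker: off, 16 mm to module +x of the pivot and 155 mm above the table; on, 5 mm lower.
- usb_switch (a joint): Rocker of the USB module, rad. 0 = off: its half towards the socket end stands up 18 degrees, the other half is level. 0.32 = on: the reverse, the pressed half level, 2 mm above the bezel. It has no spring: it moves at 2 to 3 N at the press point, stays where it is left, and stops hard at both ends.
- usb_press (a point): Press point of the USB rocker, on the middle of its half towards the socket end (raised while off), 17 mm from the pivot. It moves with the rocker: off, 16 mm to module +x of the pivot and 155 mm above the table; on, 5 mm lower.
- bottle_a: Small amber dropper bottle with black cap, 25 mm across, 58 mm high, standing on the box's top near the back edge, on the seam between the two middle modules; loose. Origin at the centre of its underside.
- balm_pot: Little amber glass pot with white cap, 28 mm across, 24 mm high, standing on the box's top among the rockers, on the seam between the two middle modules; loose. Origin at the centre of its underside.
- bottle_b: Amber bottle with black cap, 33 mm across, 92 mm high, standing on the table near the box; loose. Origin at the centre of its underside.
- bottle_c: Amber bottle with black cap, 28 mm across, 72 mm high, standing on the table near the box; loose. Origin at the centre of its underside.
- bottle_d: Amber bottle with black cap, 38 mm across, 105 mm high, standing on the table near the box; loose. Origin at the centre of its underside.
- tin: Flat aluminium tin with orange lid, 60 mm across, 32 mm high, on the table near the box; loose. Origin at the centre of its underside.

How it is judged:
By the outcome, as a careful person would: the job done as asked, in the order asked, and still so for the second after the job is handed in, with the robot touching nothing.
It also fails if it takes over 45 s, if anything falls off the work surface, if the arm or the gripper's body presses on something with over 40 N, if the wrist force passes 120 N, or if a joint passes its speed limit or range.

## Working session

There is one attempt and no reset: what is moved stays moved. The work goes in short steps, Python scripts to look and compute and a tool call to move; the robot and the scene stay as the last step left them, time stands still between calls to the robot, and variables do not carry over. Pictures are saved under pics/ and viewed, at most 10 in all, crops included, and the job is handed in when it is done.

```bash
ls; mkdir -p pics; python3 - <<'E'
from rig import manip
import cv2,numpy as np
s=manip.get_state();print(s['clock'],s['position'],s['ee_rot'],s['width'])
for n in("scene","side","wrist"):
    d=manip.get_image(n);cv2.imwrite(f"pics/{n}0.png",d["img"][...,::-1])
    np.savez(f"pics/{n}0.npz",**d)
    print(n,np.round(d["camera_matrix"],1).tolist(),np.round(d.get("T",d.get("hand_eye")),4).tolist())
a=[cv2.imread(f"pics/{n}0.png") for n in("scene","side")]
E
```

```text
pics
rig.py
0.0 [ 0.12978046 -0.55965984  0.25242353] [-9.19576443e-04  9.93520874e-01  1.13646057e-01 -9.50251222e-06] 0.08536237560285298
scene [[427.9, 0.0, 328.0], [0.0, 427.9, 207.6], [0.0, 0.0, 1.0]] [[-0.0317, 0.7791, -0.6261, 1.2069], [0.9994, 0.0158, -0.0309, 0.0865], [-0.0142, -0.6267, -0.7791, 0.9366], [0.0, 0.0, 0.0, 1.0]]
side [[385.8, 0.0, 319.9], [0.0, 385.8, 198.9], [0.0, 0.0, 1.0]] [[0.9774, -0.1239, 0.1712, 0.3999], [-0.2113, -0.5706, 0.7936, -0.613], [-0.0006, -0.8119, -0.5839, 0.5934], [0.0, 0.0, 0.0, 1.0]]
wrist [[309.7, 0.0, 314.2], [0.0, 309.7, 197.6], [0.0, 0.0, 1.0]] [[-0.0005, -0.9554, -0.2952, 0.0749], [1.0, -0.0009, 0.0012, 0.001], [-0.0014, -0.2952, 0.9554, -0.1212], [0.0, 0.0, 0.0, 1.0]]
```

View pics/scene0.png

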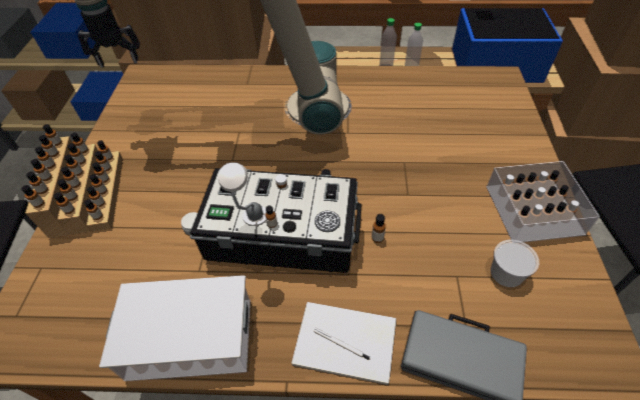

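View pics/side0.png

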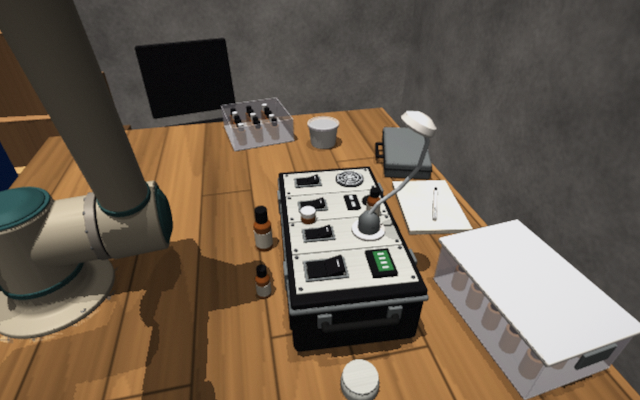

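The scene view shows the box at (200–358, 172–268), with the main module's meter at (219,212) and the lamp plug at (254,212). The USB ports are at (291,215) and the grille at (327,220). From −y to +y the modules run main, outlet, USB, inverter, with the rockers on the robot's side. I'll enlarge both views to measure.

```bash
python3 - <<'E'
import cv2
for n,(x,y,w,h),k in(("scene",(190,155,190,115),4),("side",(255,155,180,150),4)):
    i=cv2.imread(f"pics/{n}0.png")[y:y+h,x:x+w]
    cv2.imwrite(f"pics/{n}0c.png",cv2.resize(i,None,fx=k,fy=k,interpolation=cv2.INTER_CUBIC))
E
```

```text
(no output)
```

View pics/scene0c.png

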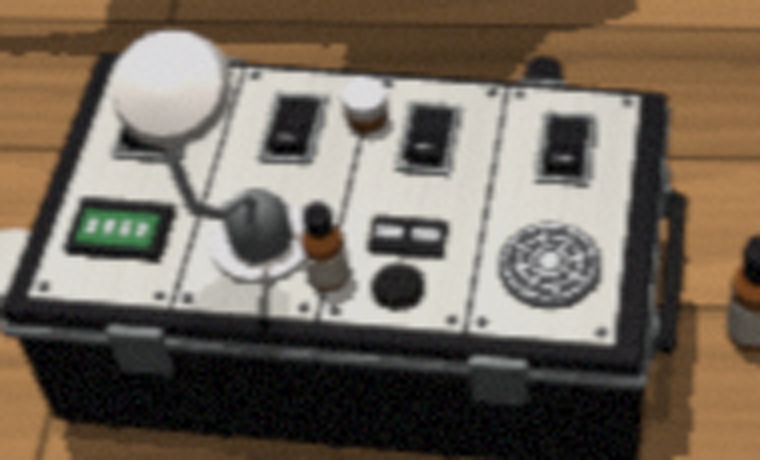

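View pics/side0c.png

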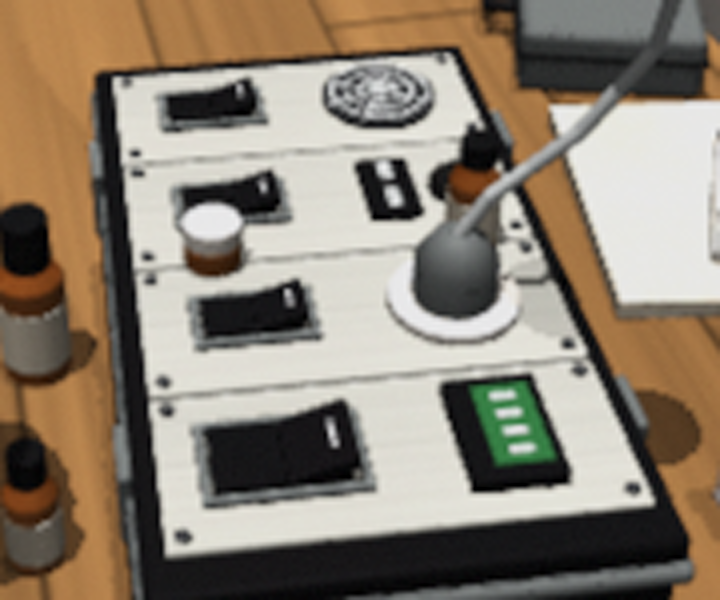

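The crops give matching plate screws, bezels and seams in both views: the scene crop has inverter screws at (626,101) and (602,332), and the side crop has main screws at (168,410) and (632,488). I'll triangulate the screws and fit the box pose.

```bash
cat > h.py <<'E'
import numpy as np
from scipy.optimize import least_squares
C={n:np.load(f"pics/{n}0.npz") for n in("scene","side")}
def proj(n,P):
    T=C[n]["T"];c=(np.atleast_2d(P)-T[:3,3])@T[:3,:3];u=c@C[n]["camera_matrix"].T
    return u[:,:2]/u[:,2:]
def tri(a,b):
    f=lambda p:np.r_[(proj("scene",p)-a).ravel(),(proj("side",p)-b).ravel()]
    r=least_squares(f,[.4,0,.14]);return r.x,np.abs(r.fun).max()
sc=lambda x,y:np.array([x/4+190-.375,y/4+155-.375])
si=lambda x,y:np.array([x/4+255-.375,y/4+155-.375])
E
python3 - <<'E'
from h import *
# module index 0 main(-y)..3 inverter; (m,sx,sy)
S={(3,-1,1):(626,101),(3,-1,-1):(518,94),(3,1,1):(602,332),(3,1,-1):(482,322),(2,-1,1):(491,92),(2,-1,-1):(386,83),(2,1,1):(452,320),(2,1,-1):(335,311),(1,-1,1):(None),(1,-1,-1):(255,74),(1,1,1):(304,307),(1,1,-1):(187,298),(0,1,1):(159,295),(0,1,-1):(43,286)}
D={(3,-1,1):(125,82),(3,-1,-1):(135,153),(3,1,1):(441,59),(2,-1,1):(137,173),(2,-1,-1):(147,257),(1,-1,1):(150,280),(1,-1,-1):(163,382),(1,1,1):(525,246),(1,1,-1):(568,343),(0,-1,1):(168,410),(0,-1,-1):(182,537),(0,1,1):(580,369),(0,1,-1):(632,488)}
for k in S:
    if S[k] and k in D: 
        p,e=tri(sc(*S[k]),si(*D[k]));print(k,np.round(p,4),round(e,2))
def w(p,k):
    x,y,th,z,a,b=p;m,sx,sy=k;l=np.array([sx*a,(m-1.5)*.085+sy*b]);c,s=np.cos(th),np.sin(th)
    return [x+c*l[0]-s*l[1],y+s*l[0]+c*l[1],z]
def f(p):
    return np.concatenate([(proj("scene",w(p,k))[0]-sc(*v)) for k,v in S.items() if v]+[(proj("side",w(p,k))[0]-si(*v)) for k,v in D.items()])
r=least_squares(f,[.4,-.05,0,.144,.09,.036],loss="soft_l1",f_scale=.7)
print(np.round(r.x,4),np.round(f(r.x),1))
x,y,th=r.x[:3];R=np.array([[np.cos(th),-np.sin(th)],[np.sin(th),np.cos(th)]])
for m,n in enumerate(("main","outlet","usb","inverter")):
    q=R@[-.029,(m-1.5)*.085]+[x,y];print(n,np.round(q,4),"scene crop",(proj("scene",[*q,.155])[0]-[190,155])*4,"side",(proj("side",[*q,.155])[0]-[255,155])*4)
# pot, bottle_a: cap-top centres
print("pot",tri(sc(364,92),si(211,219)),"btla",tri(sc(318,210),si(481,135)))
E
```

```text
(3, -1, 1) [0.4784 0.0984 0.1444] 0.55
(3, -1, -1) [0.4737 0.0304 0.1444] 0.53
(3, 1, 1) [0.6544 0.0859 0.1437] 0.51
(2, -1, 1) [0.4722 0.0133 0.1441] 0.52
(2, -1, -1) [ 0.4665 -0.054   0.1443] 0.31
(1, -1, -1) [ 0.4602 -0.1384  0.1443] 0.3
(1, 1, 1) [ 0.6413 -0.0841  0.1445] 0.52
(1, 1, -1) [ 0.6361 -0.152   0.1443] 0.58
(0, 1, 1) [ 0.6348 -0.1686  0.1445] 0.47
(0, 1, -1) [ 0.6293 -0.2366  0.1445] 0.67
[ 0.5542 -0.0689 -0.0777  0.1442  0.0884  0.034 ] [ 0.6 -0.4  0.6 -0.6  0.1 -0.5  0.2 -0.4  0.7 -0.6  0.4 -0.2  0.3 -0.5
 -0.  -0.7  0.3 -0.3  0.4 -0.3  0.5 -0.5  0.3 -0.3  0.6 -0.4  0.5  0.3
  0.1  0.2  0.8  0.3  0.2 -0.   0.3  0.1  0.3  0.1  0.1  0.2  0.6  0.4
  0.6  0.3 -0.3  0.2  0.1  0.1  0.6  0.5  0.8  0.5]
main [ 0.5154 -0.1937] scene crop [149.4803518  123.52754441] side [322.10510897 435.49097821]
outlet [ 0.522 -0.109] scene crop [285.40430435 133.58885118] side [289.67944344 297.15536411]
usb [ 0.5286 -0.0242] scene crop [423.09839645 143.78118649] side [263.20422433 184.20577205]
inverter [0.5352 0.0605] scene crop [562.59743357 154.1071267 ] side [241.17915826  90.24159307]
pot (array([ 0.4958409 , -0.06241113,  0.1679003 ]), np.float64(0.45433777086844884)) btla (array([ 0.61808685, -0.0722449 ,  0.20319233]), np.float64(0.25327446893516026))
```

The fit is good: plate tops come out at 144.2 mm against 144 given, and the bottle and pot tops match too. Box yaw is −0.078. I'll shut the fingers and turn −1.265 about the tool's z, so that tool x is module +y, tool y is module +x and the camera points away from the lamp.

pendant(steps=[0,0,0,-0.12,0,0,0,-0.12,0,0,0,-0.12,0,0,0,-0.12,0,0,0,-0.12], finger_gap=0, grip_n=20)

```text
clock: 0.57
position: [0.1298, -0.5599, 0.253]
ee_rot: [-0.0, 0.914, 0.405, 0.0]
contact_force: [-0.2, -0.4, -0.2]
width: 0.0258
gripper_force: 0.0
```

pendant(steps=[0,0,0,-0.12,0,0,0,-0.12,0,0,0,-0.12,0,0,0,-0.12,0,0,0,-0.12])

```text
clock: 0.98
position: [0.1298, -0.5599, 0.2529]
ee_rot: [-0.0, 0.754, 0.657, 0.0]
contact_force: [0.3, 0.5, 0.0]
width: 0.0
gripper_force: 0.0
```

pendant(steps=[0,0,0,-0.065,0,0,0,0,0,0,0,0])

```text
clock: 1.23
position: [0.1298, -0.56, 0.253]
ee_rot: [-0.0, 0.735, 0.678, 0.0]
contact_force: [-0.2, 0.9, -0.9]
width: 0.0001
gripper_force: 0.0
```

```bash
cat > go.py <<'E'
import sys
from h import *
from rig import manip
from scipy.spatial.transform import Rotation as R
s=manip.get_state();q=s["ee_rot"];r=R.from_quat([q[1],q[2],q[3],q[0]])
th=-.0777;c,sn=np.cos(th),np.sin(th)
m=r.as_matrix();print("t",s["clock"],"pos",np.round(s["position"],4),"yaw x",np.arctan2(m[1,0],m[0,0]),"z",np.round(m[:,2],3),"F",np.round(s["contact_force"],1),"w",s["width"])
for i,n in enumerate(("main","outlet","usb","inverter")):
    l=np.array([-.027,(i-1.5)*.085]);p=np.array([.5542+c*l[0]-sn*l[1],-.0689+sn*l[0]+c*l[1],.21])
    print(n,np.round(m.T@(p-s["position"]),4))
E
python3 go.py
```

```text
t 1.2333 pos [ 0.1298 -0.56    0.253 ] yaw x 1.4909277887787533 z [-0.     0.001 -1.   ] F [-0.2  0.9 -0.9] w 0.00013318265698606765
main [0.3958 0.3571 0.0432]
outlet [0.4808 0.3569 0.0433]
usb [0.5658 0.3567 0.0433]
inverter [0.6508 0.3566 0.0434]
```

pendant(steps=[0.0264,0.0238,0,0,0.0264,0.0238,0,0,0.0264,0.0238,0,0,0.0264,0.0238,0,0,0.0264,0.0238,0,0], quiet=true)

```text
ok
```

pendant(steps=[0.0264,0.0238,0,0,0.0264,0.0238,0,0,0.0264,0.0238,0,0,0.0264,0.0238,0,0,0.0264,0.0238,0,0])

```text
clock: 2.07
position: [0.3887, -0.3141, 0.2534]
ee_rot: [0.0, 0.735, 0.678, -0.0]
contact_force: [0.0, 0.2, -0.8]
width: 0.0
gripper_force: 0.0
```

pendant(steps=[0.0264,0.0238,0,0,0.0264,0.0238,0,0,0.0264,0.0238,0,0,0.0264,0.0238,0,0,0,0,0,0])

```text
clock: 2.48
position: [0.4949, -0.2133, 0.2532]
ee_rot: [0.0, 0.733, 0.68, 0.002]
contact_force: [-0.7, -1.0, -0.5]
width: 0.0001
gripper_force: 0.0
```

```bash
python3 go.py
```

```text
t 2.4833 pos [ 0.4949 -0.2133  0.2532] yaw x 1.4963513801711126 z [ 0.003  0.003 -1.   ] F [-0.7 -1.  -0.5] w 8.20571988824872e-05
main [0.0209 0.0208 0.0433]
outlet [0.1059 0.0211 0.0436]
usb [0.1909 0.0214 0.0438]
inverter [0.2759 0.0217 0.0441]
```

pendant(steps=[0.021,0.021,0.02,0,0,0,0.02,0,0,0,0,0,0,0,0,0])

```text
clock: 2.82
position: [0.5124, -0.1981, 0.2124]
ee_rot: [-0.001, 0.734, 0.679, -0.001]
contact_force: [0.8, 0.4, -0.7]
width: -0.0002
gripper_force: 0.0
```

```bash
python3 go.py | head -2
python3 - <<'E'
from rig import manip
import cv2,numpy as np
a=[manip.get_image(n)["img"][...,::-1] for n in("scene","side","wrist")]
a0=cv2.resize(a[0][130:270,180:380],(400,280));a1=cv2.resize(a[1][130:320,230:460],(400,280))
cv2.imwrite("pics/v1.png",np.vstack([np.hstack([a0,a1]),cv2.resize(a[2][:,:],(800,500))[0:320]]))
E
```

```text
t 2.8167 pos [ 0.5124 -0.1981  0.2124] yaw x 1.4923930795933746 z [-0.003  0.001 -1.   ] F [ 0.8  0.4 -0.7] w -0.00016624078305055442
main [0.0046 0.0046 0.0024]
```

View pics/v1.png

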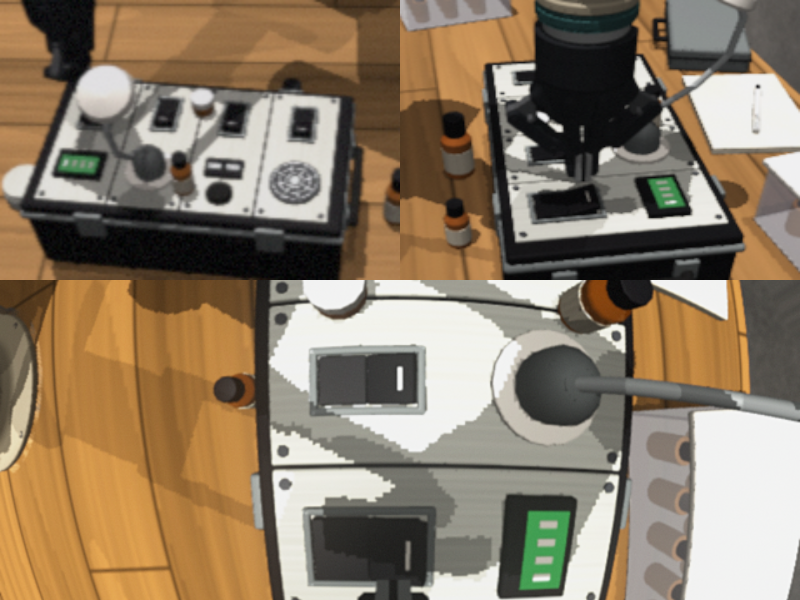

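The wrist and side views show the shut fingertip just over the raised half of the main rocker, which carries the white mark. I'll correct by 4.6 mm and start down.

pendant(steps=[0.0046,0.0046,0.01,0,0,0,0.01,0,0,0,0,0,0,0,0,0])

```text
clock: 3.3
position: [0.5176, -0.1939, 0.1923]
ee_rot: [-0.001, 0.734, 0.679, -0.0]
contact_force: [-0.4, 0.1, -0.2]
width: 0.0002
gripper_force: 0.0
```

```bash
python3 go.py | head -2
```

```text
t 3.3 pos [ 0.5176 -0.1939  0.1923] yaw x 1.4926265287231688 z [-0.002  0.001 -1.   ] F [-0.4  0.1 -0.2] w 0.0001853497367712623
main [-0.     -0.0003 -0.0177]
```

pendant(steps=[0,0,0.005,0,0,0,0.005,0,0,0,0.002,0,0,0,0,0], lines="2,4")

```text
position: [0.518, -0.194, 0.1805]
ee_rot: [-0.001, 0.734, 0.679, -0.0]
contact_force: [-0.9, 0.0, 0.6]
```

pendant(steps=[0,0,0.002,0,0,0,0.001,0,0,0,0,0], lines="2,4")

```text
position: [0.5187, -0.1943, 0.1785]
ee_rot: [0.0, 0.734, 0.679, 0.0]
contact_force: [0.2, 0.6, -1.0]
```

pendant(steps=[0,0,0.002,0,0,0,0.001,0,0,0,0,0], lines="2,4")

```text
position: [0.5186, -0.1943, 0.1754]
ee_rot: [0.0, 0.734, 0.679, 0.0]
contact_force: [0.6, -0.0, 1.3]
```

pendant(steps=[0,0,0.002,0,0,0,0,0], lines="2,4")

```text
position: [0.5185, -0.1942, 0.1732]
ee_rot: [0.0, 0.734, 0.679, 0.0]
contact_force: [0.5, 0.6, 1.8]
```

pendant(steps=[0,0,0.001,0,0,0,0,0], lines="2,4")

```text
position: [0.5184, -0.1942, 0.1722]
ee_rot: [0.0, 0.734, 0.679, -0.0]
contact_force: [0.9, -0.7, 0.3]
```

pendant(steps=[0,0,0.001,0,0,0,0,0], lines="2,4")

```text
position: [0.5184, -0.1942, 0.172]
ee_rot: [0.0, 0.734, 0.679, 0.0]
contact_force: [0.7, 0.4, 5.5]
```

pendant(steps=[0,0,0.0007,0,0,0,0,0], lines="2,4")

```text
position: [0.5184, -0.1942, 0.1719]
ee_rot: [0.0, 0.734, 0.679, 0.0]
contact_force: [-0.5, 0.5, 9.1]
```

pendant(steps=[0,0,-0.02,0,0,0,-0.02,0,0,0,0,0,0,0,0,0], lines="2,4")

```text
position: [0.5183, -0.1942, 0.211]
ee_rot: [0.001, 0.734, 0.679, 0.0]
contact_force: [-0.4, 0.6, -0.6]
```

```bash
python3 go.py
python3 - <<'E'
from rig import manip
import cv2,numpy as np
a=[manip.get_image(n)["img"][...,::-1] for n in("side","wrist")]
cv2.imwrite("pics/v2.png",np.hstack([cv2.resize(a[0][130:320,230:460],(400,330)),a[1][70:400,120:520]]))
E
```

```text
t 5.1333 pos [ 0.5183 -0.1942  0.211 ] yaw x 1.4928248716021297 z [ 0.001 -0.001 -1.   ] F [-0.4  0.6 -0.6] w 0.00034365321912890645
main [ 0.0003 -0.001   0.001 ]
outlet [ 0.0853 -0.001   0.001 ]
usb [ 0.1703 -0.001   0.0009]
inverter [ 0.2553 -0.0011  0.0009]
```

View pics/v2.png

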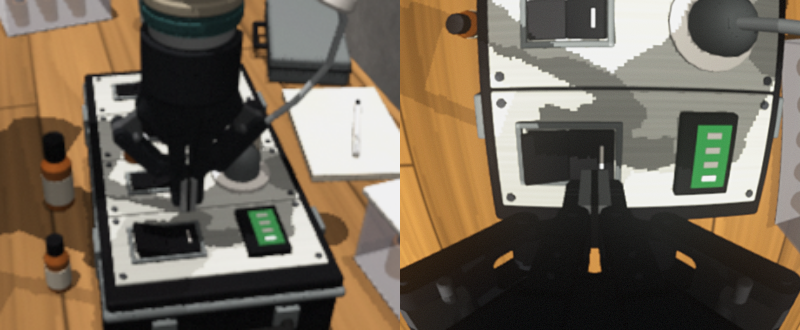

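The side view shows the main rocker over, with its robot-side half now up, and nothing else disturbed. Next is the inverter, 0.255 along tool x, travelling a little higher over the pot.

pendant(steps=[0,-0.001,-0.02,0,0.036,0,0,0,0.036,0,0,0,0.036,0,0,0,0.036,0,0,0], lines="2,4")

```text
position: [0.5275, -0.0491, 0.2291]
ee_rot: [-0.001, 0.735, 0.679, -0.001]
contact_force: [1.3, -0.4, -0.3]
```

pendant(steps=[0.036,0,0,0,0.036,0,0,0,0.036,0,0,0,0,0,0,0,0,0,0,0], lines="2,4")

```text
position: [0.536, 0.0589, 0.2291]
ee_rot: [-0.001, 0.733, 0.68, -0.001]
contact_force: [-0.3, -0.2, 0.3]
```

```bash
python3 go.py
```

```text
t 6.0667 pos [0.536  0.0589 0.2291] yaw x 1.496676758131861 z [-0.003 -0.    -1.   ] F [-0.3 -0.2  0.3] w 7.82566370416174e-05
main [-2.535e-01  2.000e-04  1.920e-02]
outlet [-0.1685  0.0005  0.0192]
usb [-0.0835  0.0008  0.0191]
inverter [0.0015 0.0011 0.0191]
```

pendant(steps=[0.0015,0.001,0.02,0,0,0,0.015,0,0,0,0.011,0,0,0,0,0,0,0,0,0], lines="2,4")

```text
position: [0.5374, 0.0574, 0.1835]
ee_rot: [-0.001, 0.735, 0.678, -0.001]
contact_force: [-0.0, 0.2, -0.2]
```

```bash
python3 go.py|sed '2,4d'
```

```text
t 6.4833 pos [0.5374 0.0574 0.1835] yaw x 1.4913848549494404 z [-0.003 -0.001 -1.   ] F [-0.   0.2 -0.2] w 0.00014455750994601382
inverter [ 0.0029 -0.0005 -0.0265]
```

pendant(steps=[0,0,0.003,0,0,0,0,0], lines="2,4")

```text
position: [0.5384, 0.058, 0.1818]
ee_rot: [0.0, 0.734, 0.679, 0.0]
contact_force: [0.0, 0.1, 0.5]
```

pendant(steps=[0,0,0.003,0,0,0,0,0], lines="2,4")

```text
position: [0.5388, 0.0583, 0.179]
ee_rot: [0.001, 0.734, 0.679, 0.001]
contact_force: [0.6, -0.9, -0.8]
```

pendant(steps=[0,0,0.002,0,0,0,0,0,0,0,0,0], lines="2,4")

```text
position: [0.5387, 0.0585, 0.177]
ee_rot: [0.001, 0.734, 0.679, 0.001]
contact_force: [1.8, 0.8, 2.8]
```

pendant(steps=[0,0,0.002,0,0,0,0,0], lines="2,4")

```text
position: [0.5383, 0.0587, 0.1746]
ee_rot: [0.0, 0.734, 0.679, 0.0]
contact_force: [1.6, 0.2, 1.5]
```

pendant(steps=[0,0,0.002,0,0,0,0,0], lines="2,4")

```text
position: [0.538, 0.0587, 0.1723]
ee_rot: [-0.0, 0.734, 0.679, -0.0]
contact_force: [1.7, -0.1, 2.1]
```

pendant(steps=[0,0,0.001,0,0,0,0,0], lines="2,4")

```text
position: [0.538, 0.0587, 0.172]
ee_rot: [-0.0, 0.734, 0.679, 0.0]
contact_force: [0.3, 0.1, 6.2]
```

pendant(steps=[0,0,0.0007,0,0,0,0,0], lines="2,4")

```text
position: [0.538, 0.0587, 0.172]
ee_rot: [0.0, 0.734, 0.679, 0.0]
contact_force: [-1.3, -0.5, 8.6]
```

pendant(steps=[0,0,-0.03,0,0,0,-0.03,0,-0.042,0,0,0,-0.042,0,0,0,-0.042,0,0,0], lines="2,4")

```text
position: [0.5274, -0.0663, 0.2309]
ee_rot: [-0.001, 0.733, 0.68, -0.0]
contact_force: [0.0, 0.0, 0.7]
```

pendant(steps=[-0.04,0,0,0,0,0,0,0,0,0,0,0], lines="2,4")

```text
position: [0.5242, -0.1074, 0.23]
ee_rot: [-0.001, 0.736, 0.677, -0.001]
contact_force: [-0.7, 0.6, -0.7]
```

```bash
python3 go.py|sed -n 1,3p
python3 - <<'E'
from rig import manip
import cv2,numpy as np
a=[manip.get_image(n)["img"][...,::-1] for n in("side","wrist")]
cv2.imwrite("pics/v3.png",np.hstack([cv2.resize(a[0][130:320,230:460],(400,330)),a[1][70:400,120:520]]))
E
```

```text
t 8.4 pos [ 0.5242 -0.1074  0.23  ] yaw x 1.4885526402354046 z [-0.003  0.001 -1.   ] F [-0.7  0.6 -0.7] w -0.0002216954176045231
main [-0.0868  0.0004  0.02  ]
outlet [-0.0018  0.      0.02  ]
```

View pics/v3.png

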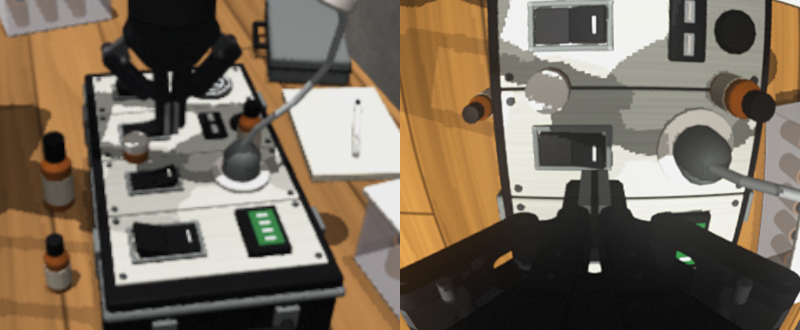

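The inverter reached its hard stop at 8.6 N. The tip is now over the outlet rocker, the pot and bottle_a are standing undisturbed, and the gripper's knuckles sit about 65 mm above the tip, clear of the plug.

pendant(steps=[-0.0015,0,0.02,0,0,0,0.015,0,0,0,0.01,0,0,0,0,0,0,0,0,0], lines="2,4")

```text
position: [0.5249, -0.1061, 0.1855]
ee_rot: [-0.001, 0.734, 0.68, -0.0]
contact_force: [0.0, -0.8, -0.4]
```

```bash
python3 go.py|sed -n 3p
```

```text
outlet [-0.0031 -0.0008 -0.0245]
```

pendant(steps=[0,0,0.003,0,0,0,0,0], lines="2,4")

```text
position: [0.5255, -0.1071, 0.1833]
ee_rot: [0.0, 0.734, 0.679, 0.0]
contact_force: [0.2, 0.1, -0.2]
```

pendant(steps=[0,0,0.003,0,0,0,0,0], lines="2,4")

```text
position: [0.5252, -0.1073, 0.18]
ee_rot: [0.0, 0.734, 0.679, 0.0]
contact_force: [-0.9, 0.5, -0.4]
```

pendant(steps=[0,0,0.002,0,0,0,0,0,0,0,0,0], lines="2,4")

```text
position: [0.5254, -0.1076, 0.1781]
ee_rot: [0.0, 0.734, 0.679, 0.0]
contact_force: [-0.4, -0.4, 0.9]
```

pendant(steps=[0,0,0.002,0,0,0,0,0], lines="2,4")

```text
position: [0.5257, -0.1076, 0.176]
ee_rot: [0.001, 0.734, 0.679, 0.0]
contact_force: [0.5, -0.2, 0.5]
```

pendant(steps=[0,0,0.002,0,0,0,0,0], lines="2,4")

```text
position: [0.5254, -0.1075, 0.1738]
ee_rot: [0.0, 0.734, 0.679, 0.0]
contact_force: [1.0, -0.1, 1.7]
```

pendant(steps=[0,0,0.0015,0,0,0,0,0], lines="2,4")

```text
position: [0.5252, -0.1075, 0.1722]
ee_rot: [0.0, 0.734, 0.679, -0.0]
contact_force: [0.6, -0.5, 0.9]
```

pendant(steps=[0,0,0.001,0,0,0,0,0], lines="2,4")

```text
position: [0.5251, -0.1075, 0.172]
ee_rot: [0.0, 0.734, 0.679, -0.0]
contact_force: [1.1, 0.3, 4.8]
```

Hard stop again. A slight extra press, then lift, back off towards the robot, and check.

pendant(steps=[0,0,0.001,0,0,0,0,0], lines="2,4")

```text
position: [0.5252, -0.1075, 0.1719]
ee_rot: [0.0, 0.734, 0.679, 0.0]
contact_force: [-1.1, 0.8, 10.8]
```

pendant(steps=[0,0,-0.03,0,0,0,-0.035,0,0,-0.03,-0.02,0,-0.02,-0.03,-0.02,0,-0.03,-0.02,-0.01,0], lines="2,4")

```text
position: [0.4393, -0.1492, 0.2872]
ee_rot: [-0.0, 0.733, 0.68, 0.0]
contact_force: [1.2, -1.6, -0.3]
```

pendant(steps=[-0.04,0,0,0,-0.04,0,0,0,-0.04,0,0,0,-0.02,0,0,0,0,0,0,0], lines="2,4")

```text
position: [0.4294, -0.2947, 0.2843]
ee_rot: [-0.0, 0.736, 0.677, -0.001]
contact_force: [-0.5, 0.2, -0.8]
```

```bash
python3 - <<'E'
from rig import manip
import cv2,numpy as np
a=[manip.get_image(n)["img"][...,::-1] for n in("side","scene","wrist")]
print(manip.get_state()["clock"])
cv2.imwrite("pics/v4.png",np.vstack([np.hstack([cv2.resize(a[0][130:320,230:460],(400,330)),cv2.resize(a[1][140:280,185:390],(400,330))]),cv2.resize(a[2][0:230,100:640],(800,270))]))
E
```

```text
11.3167
```

View pics/v4.png

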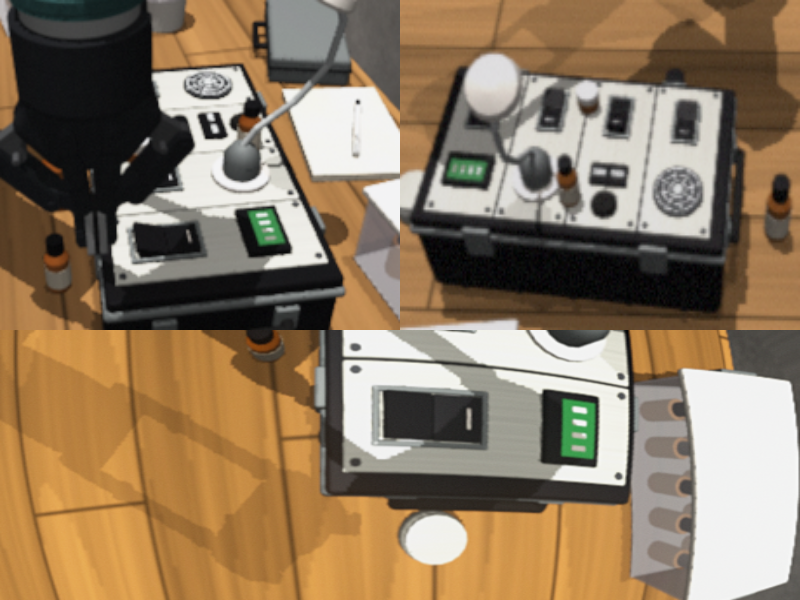

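In the scene view the outlet (552,110) and inverter (686,120) rockers now have their robot-side halves up, like the main, while USB (620,118) is unchanged. The pot and every bottle in view are standing, and the robot is clear of the box.

```bash
python3 -c "
from rig import manip
print(manip.sign_off())"
```

```text
the job is handed in; nothing more can be done
None
```

I pressed the main, inverter and outlet rockers fully on, in that order; the USB rocker is still off, nothing looked moved or knocked over, and I handed the job in at about 11 s.

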